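Reset the interlock with its guarded key pair

ROBOT

A 6-joint arm with a two-finger parallel gripper is mounted at the origin on a cart in front of the work surface, level with it; the furniture and walls round the work are solid. World frame = base frame: x ahead of the robot, y to its left, z up, the work surface at z = 0. Lengths are in mm, angles in rad, forces in N, time in s.
With the tool pointing down it reaches from about 350 to 975 mm from the base axis. Payload 7.1 kg.
Tool frame: the origin (TCP) lies on the front face of the gripper's body, between the roots of the fingers; the fingertips stand 80 mm ahead of it and the grasp point (between the pads) lies 61 mm ahead of it (env.tips_ahead is the distance from the TCP to the fingertips, in mm); z points along the fingers, y is the line along which they close (so a half turn about z gives the same grasp; the last joint's range is limited). The gripper opens to 88 mm and grips with 3 to 60 N. Pads are 20 mm wide; open, the fingers measure 115 mm over their backs; the gripper's body (75 mm by 178 mm) begins 61 mm behind the grasp point.
Start: joints at [1.262, 0.423, 1.63, -0, 1.089, -0.019], TCP at [178.569, 598.931, 302.675] pointing down, gripper open.
Joint ranges: [-3, 3], [-0.9, 2.11], [0.09, 2.58], [-1.31, 4.45], [0.11, 2.69], [-2.54, 2.54]. Speed limits (rad/s): [2.39, 2.39, 3.01, 3.14, 3.14, 3.14].

INTERFACE

Orientations are given as a unit quaternion [x, y, z, w].
In Python, from station import env, set_gripper, viewer, workorder gives the robot as it stands. Calls block until the motion is done:
- env.reach(position, orientation): joint-space move of the TCP to a pose.
- env.move_l(position, rot=None, rate=150, f_stop=None): straight line of the TCP; rot=None keeps the orientation; rate is the mean speed in mm/s. With f_stop (N) it stops when the force on the tool has changed by that much, and returns True; else False.
- env.move_joints(angles): joint-space move.
- set_gripper(opening): finger opening in mm; the grip force is fixed at half the most; returns when the fingers have stopped.
- env.hold(seconds).
- env.ik(position, orientation): joint angles nearest the present ones, or None.
- env.read_state(): the state.
- viewer.camera(name): name is "side" or "top"; returns the picture (480x640x3 uint8, blue, green, red); there is no depth.
- viewer.camera_params(name): a dict with "fx", "fy", "cx", "cy" (pixels), "pose" (4x4, takes a point from camera to world coordinates). Camera axes: x right, y up, looking along -z (the intrinsics and any distortion apply to the point x, -y, -z); pixel columns grow to the right and rows downward; lengths in mm; the calibration is good to about 2 mm. A picture is of the moment at which its call begins. camera_params takes no time and is no camera call.
A pose or a line that the arm cannot do raises env.IKError and nothing moves.
- workorder.sign_off(): hands the job in; it is judged then, once.
The state is a dict: "time_s": time; "qpos": joint angles; "dq": joint speeds; "tau": joint torques, N m; "tool_pos": TCP position; "orientation": TCP orientation; "force": force on the tool from outside, world axes, zero at the start; "wrist_torque": the same for the moment, N m; "width": finger opening in mm; "grip_force": force on a finger pad.
Only numpy, scipy, OpenCV 4.12 (cv2) and the standard library are available. Lean on these libraries where they do the work, as an engineer would, in place of code of your own. Each camera call takes 0.05 s, during which the arm holds its last target. There are 200 camera calls.

TASK

Reset the safety interlock on the white bench unit: push the sliding guard by its upright ridge fully away from the front of the unit to uncover the keys, then press the two large round keys together, one fingertip on each, and hold both fully down for three seconds. Let both keys come up again, then push the guard all the way back over them. Only touch and push: do not pinch the guard's ridge or force anything, leave the small square key between the pair unpressed, and leave the things standing round the unit where they are.

Things in the scene. Friction and masses are not known exactly. Their poses are not given: they have to be found in the camera images.
- reset_unit: fixed white unit, 150 x 150 mm, flat top 45 mm above the worktop. Origin: centre of its underside; x from its front edge (towards the robot) to its back, y to its left, z up. Rails along x at y = -73 to -61 and 61 to 73 mm (70 mm high, x = -63 to 71 mm); keys in a row at x = -30 mm; the guard slides along x above them. Behind x = 55 mm the top is always clear of the guard.
- guard (a joint): travel of the sliding guard in m along unit +x: 0 = fully forward over the keys, 0.055 = fully back, keys uncovered. 1.5 N of friction, stays where left, rigid stops at both ends. It is a flat steel plate 45 (x) x 130 (y) x 3 mm, its top 63.5 mm above the worktop, centre at unit x = -27.5 mm + travel, with an upright dark ridge across it.
- ridge_mid (a point): centre of the upright ridge (moves with the guard): unit x = -18.5 mm + travel, y = 0, 77.5 mm above the worktop. The ridge is 12 mm thick along unit x, 96 mm long along y, and stands from 63.5 to 91.5 mm above the worktop. Push its front face to uncover the keys, its back face to cover them.
- key_left (a joint): depression of the large round key at unit y = +28 mm, in m: 0 = up, 0.006 = fully down on a rigid stop. Spring: starts to move at 1 N, 5 N when fully down.
- key_right (a joint): depression of the large round key at unit y = -28 mm, in m: 0 = up, 0.006 = fully down on a rigid stop. Spring: starts to move at 1 N, 5 N when fully down.
- key_left_top (a point): centre of the top face of the left large key: flat round grey cap 24 mm across, its top 57 mm above the worktop when up, 51 mm when down. The two large keys are 56 mm apart between centres.
- key_right_top (a point): centre of the top face of the right large key: the same cap, at unit y = -28 mm
- key_small (a joint): depression of the small square key (10 x 10 mm, top 55 mm above the worktop) half-way between the two large ones, in m: 0 = up, 0.006 = down. Not to be pressed.
- oil_small: small amber bottle with a black cap, 26 x 25 x 50 mm, loose, beside the unit on its left. Origin: centre of its underside, z up. Bystander.
- filter_cube: black filter cube with round windows, 38 x 40 x 35 mm, loose, beside the unit on its right. Origin: centre of its underside, z up. Bystander.
- dropper: small white dropper bottle, 29 x 28 x 60 mm, loose, behind the unit. Origin: centre of its underside, z up. Bystander.

How it is judged:
By the outcome, as a careful person would: the job done as asked, in the order asked, and still so for the second after the job is handed in, with the robot touching nothing.
It also fails if it takes over 51 s, if anything falls off the work surface, if the arm or the gripper's body presses on something with over 40 N, if the wrist force passes 120 N, or if a joint passes its speed limit or range.

## Working session

There is one attempt and no reset: what is moved stays moved. The work goes in short steps, each a Python script; the robot and the scene stay as the last script left them, time stands still between calls to the robot, and variables do not carry over. Pictures are saved under pics/ and viewed, at most 10 in all, crops included, and the job is handed in when it is done.

```bash
ls; mkdir -p pics
python3 - <<'E'
from station import env, viewer
import cv2
for n in("side","top"):
    cv2.imwrite(f"pics/{n}0.png",viewer.camera(n)); p=viewer.camera_params(n); print(n,p)
s=env.read_state();print(s["time_s"],s["orientation"],s["tool_pos"])
E
```

```text
pics
side {'fx': 614.1102263347226, 'fy': 614.1102263347226, 'cx': 322.1017334628381, 'cy': 235.09746158210623, 'pose': array([[ 6.99481326e-01,  5.77432219e-01, -4.21067581e-01,
         2.58677460e+02],
       [-7.14614015e-01,  5.59162011e-01, -4.20314947e-01,
        -1.95577505e+02],
       [-7.25839774e-03,  5.94903251e-01,  8.03764541e-01,
         7.45160748e+02],
       [ 0.00000000e+00,  0.00000000e+00,  0.00000000e+00,
         1.00000000e+00]])}
top {'fx': 464.72436948766676, 'fy': 464.72436948766676, 'cx': 321.66351033347854, 'cy': 238.0164069878363, 'pose': array([[-1.41231020e-01,  9.59499069e-01, -2.43752610e-01,
         4.22061421e+02],
       [-9.89975400e-01, -1.37276625e-01,  3.32240192e-02,
         1.93967112e+02],
       [-1.58312030e-03,  2.46001350e-01,  9.69268193e-01,
         9.05792885e+02],
       [ 0.00000000e+00,  0.00000000e+00,  0.00000000e+00,
         1.00000000e+00]])}
0.1 [ 1.44388621e-01  9.89520831e-01 -6.63136819e-04 -1.06519083e-04] [178.44367266 598.57937379 302.00241836]
```

View pics/top0.png

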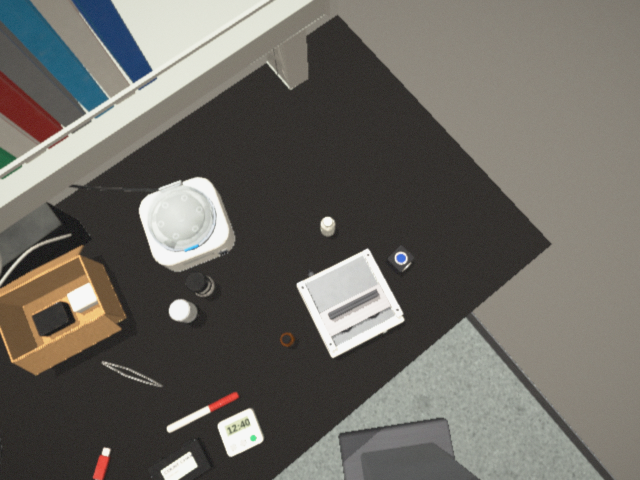

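View pics/side0.png

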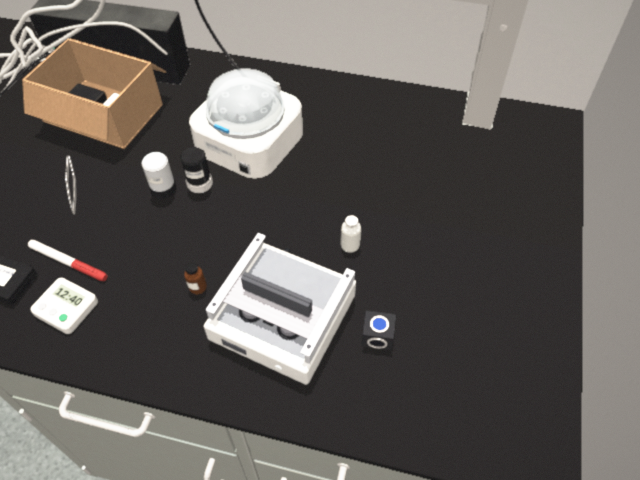

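The top view shows the unit centred near (350,303), with its front edge to the lower right, the dropper at (328,227), the cube at (401,258) and the oil bottle at (287,340). In the side view the unit is at about (282,308), with the ridge at (276,293) and the keys near (250,313) and (288,330).

Run:
```python
import cv2
a=cv2.imread("pics/side0.png")[225:390,170:410]
cv2.imwrite("pics/c1.png",cv2.resize(a,None,fx=3.3,fy=3.3,interpolation=cv2.INTER_CUBIC))
a=cv2.imread("pics/top0.png")[240:365,270:430]
cv2.imwrite("pics/c2.png",cv2.resize(a,None,fx=4.5,fy=4.5,interpolation=cv2.INTER_CUBIC))
```

```text
(no output)
```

View pics/c1.png

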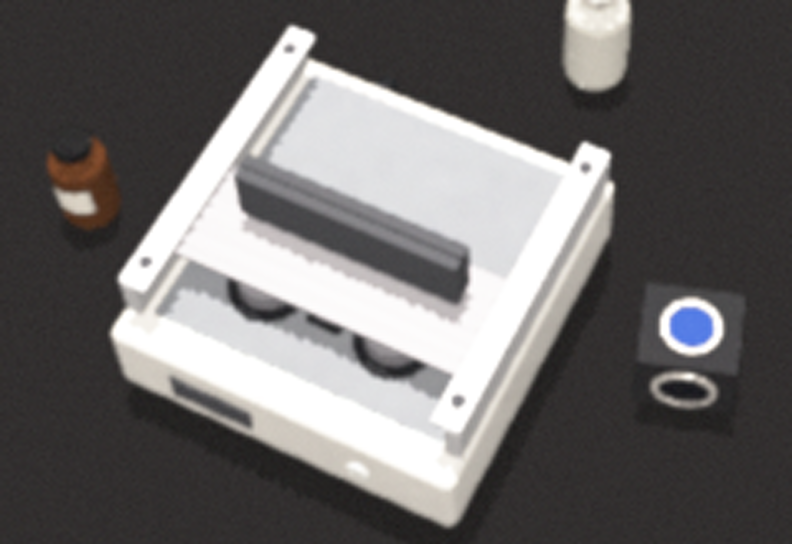

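View pics/c2.png

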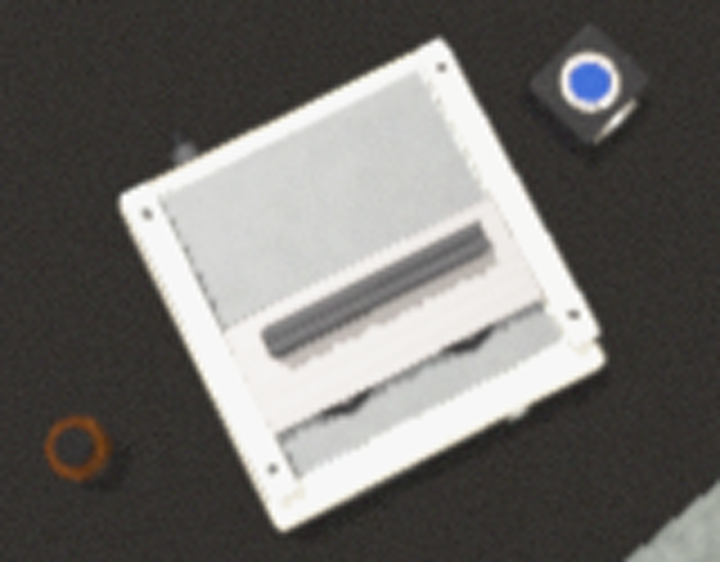

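The crops show all four rail screws clearly in both views. In c1 they are at (290,48), (145,262), (586,167) and (457,400). In c2 they are at (147,213), (272,468), (441,67) and (573,314). I'll triangulate these for the unit pose.

```bash
cat > geo.py <<'E'
import numpy as np
from station import viewer
def ray(n,uv):
    p=viewer.camera_params(n); T=p["pose"]
    d=np.array([(uv[0]-p["cx"])/p["fx"],-(uv[1]-p["cy"])/p["fy"],-1])
    return T[:3,3],T[:3,:3]@d
def onz(n,uv,z):
    o,d=ray(n,uv); return o+d*(z-o[2])/d[2]
def tri(a,b):
    (o,d),(q,e)=ray("side",a),ray("top",b)
    s=np.linalg.lstsq(np.c_[d,-e],q-o,rcond=None)[0]
    x,y=o+d*s[0],q+e*s[1]; return (x+y)/2,np.linalg.norm(x-y)
c1=lambda u:((np.array(u)+.5)/3.3-.5)+[170,225]
c2=lambda u:((np.array(u)+.5)/4.5-.5)+[270,240]
E
python3 - <<'E'
from geo import *
S=[(290,48),(145,262),(586,167),(457,400)];T=[(147,213),(272,468),(441,67),(573,314)] # BL FL BR FR
P=[]
for n,c,L in(("side",c1,S),("top",c2,T)):
    Q=np.array([onz(n,c(u),70) for u in L]); BL,FL,BR,FR=Q
    x=BL+BR-FL-FR; th=np.arctan2(x[1],x[0]); y=BL+FL-BR-FR
    print(n,Q[:,:2].round(1).tolist(),"c",Q.mean(0).round(1),"th",th,"thy",np.arctan2(-y[0],y[1]),"len",np.linalg.norm(x)/2,np.linalg.norm(y)/2)
    P.append((Q.mean(0),th,np.arctan2(-y[0],y[1])))
for a,b in zip(S,T): print(tri(c1(a),c2(b)))
c=(P[0][0]+P[1][0])/2; th=np.mean([P[0][1:],P[1][1:]])
R=np.array([[np.cos(th),-np.sin(th)],[np.sin(th),np.cos(th)]])
o=c[:2]-R@[4,0]; print("origin",o,"th",th)
# ridge top ends (back-top corners / front) and plate front edge
U=lambda p:(R.T@(p[:2]-o)).round(1)
print("ridge top", [U(onz("top",c2(u),91.5)) for u in((264,338),(478,224),(279,358),(492,250))])
print("plate front",[U(onz("side",c1(u),63.5)) for u in((180,250),(445,367))])
for n,c,u,z in(("side",c1,(72,140),50),("side",c1,(692,325),35),("side",c1,(85,222),0)): print(U(onz(n,c(u),z)))
from station import env
from scipy.spatial.transform import Rotation as Ro
for k in(0,np.pi):
    q=(Ro.from_euler('z',th+k)*Ro.from_euler('x',np.pi)).as_quat()
    w=o+R@[-50,0]; print(k,q,env.ik([w[0],w[1],200],q))
E
```

```text
side [[546.2, 215.8], [439.4, 180.2], [588.6, 88.4], [481.8, 53.3]] c [514.  134.4  70. ] th 0.31975426438064053 thy 0.3217868761045199 len 112.53099339008537 134.08402360180725
top [[546.9, 212.9], [441.0, 177.7], [589.3, 86.1], [483.1, 50.8]] c [515.1 131.9  70. ] th 0.3204349929731036 thy 0.3216426559627509 len 111.78913144697783 133.69931401435596
(array([545.47426436, 213.19054745,  73.79510632]), np.float64(1.8571592291814991))
(array([439.78617947, 178.2629844 ,  72.64746982]), np.float64(2.426721631347368))
(array([588.00920111,  86.86970304,  72.85455216]), np.float64(1.6461293655792997))
(array([481.87226743,  51.80372057,  72.82360533]), np.float64(2.1687780970505632))
origin [510.73004683 131.8871215 ] th 0.32090469735525373
ridge top [array([-7. , 46.8]), array([ -5. , -47.8]), array([-16.4,  45.1]), array([-16.4, -47.9])]
plate front [array([-39.2,  61.8]), array([-39.4, -53.8])]
[ -7.8 135.1]
[  32.  -125.6]
[-16.8 133.1]
0 [9.87155115e-01 1.59764761e-01 9.78277017e-18 6.04458176e-17] [ 2.20660164e-01  3.70248979e-01  2.02162084e+00 -4.44089210e-16
  7.49722838e-01  1.47055179e+00]
3.141592653589793 [-1.59764761e-01  9.87155115e-01  6.04458176e-17 -9.78277017e-18] [ 0.22066016  0.37024898  2.02162084  0.          0.74972284 -1.67104086]
```

Both views agree within about 2 mm, and the rail spacing of 134 mm and the heights match the data. The guard is about 10 mm open. I'll go above the front of the ridge and look.

```bash
cat >> geo.py <<'E'
from station import env,set_gripper
o=np.array([510.73,131.89]); th=.3209
R=np.array([[np.cos(th),-np.sin(th)],[np.sin(th),np.cos(th)]])
Q=[np.cos(th/2),np.sin(th/2),0,0]
def W(x,y,ztip): return [*(o+R@[x,y]),ztip+80]
def st(m=""):
    s=env.read_state(); p=s["tool_pos"]
    print(m,round(s["time_s"],2),"u",(R.T@(p[:2]-o)).round(1),"tip",round(p[2]-80,1),"F",(R.T@s["force"][:2]).round(1),round(s["force"][2],1),"w",round(s["width"],1))
E
python3 - <<'E'
from geo import *
import cv2
print(env.tips_ahead)
env.reach(W(-50,0,140),Q); set_gripper(42.5); st()
print(env.move_l(W(-50,0,74),rate=60,f_stop=6)); st()
im=viewer.camera("side")[200:400,150:420]
cv2.imwrite("pics/d1.png",cv2.resize(im,None,fx=2.9,fy=2.9))
E
```

```text
80.0
 2.99 u [-50.  -0.] tip 140.0 F [-0.9  0.3] -0.7 w 42.8
False
 4.24 u [-49.7  -0. ] tip 74.3 F [0.5 0.2] -0.8 w 43.0
```

View pics/d1.png

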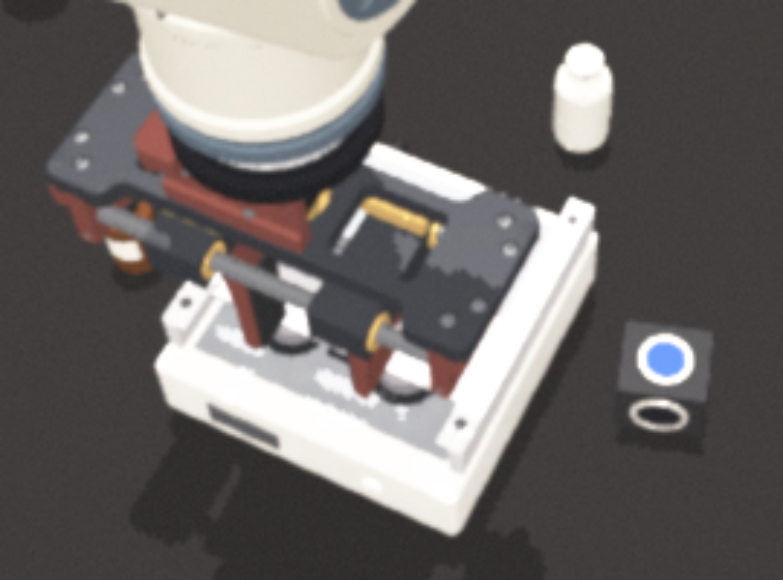

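The fingers sit in front of the ridge, with tips near (250,345) and (365,395). The bystanders are untouched. The two outer red parts look like the body's ends, so I'll check their height and then push.

Run:
```python
from geo import *
for u in((440,392),(90,240),(250,345),(365,395)):
    v=(np.array(u)+.5)/2.9-.5+[150,200]
    print(u,[(z,(R.T@(onz("side",v,z)[:2]-o)).round()) for z in(74,154)])
hit=env.move_l(W(25,0,74),rate=25,f_stop=7); print(hit); st("push")
```

```text
(440, 392) [(74, array([-44., -52.])), (154, array([-80., -74.]))]
(90, 240) [(74, array([-45., 122.])), (154, array([-81.,  80.]))]
(250, 345) [(74, array([-60.,  31.])), (154, array([-94.,  -1.]))]
(365, 395) [(74, array([-59., -25.])), (154, array([-93., -49.]))]
True
push 6.74 u [19.   0.1] tip 73.5 F [-0.1  0.1] -0.3 w 42.5
```

Run:
```python
from geo import *
import cv2
print(env.move_l(W(26,0,74),rate=10,f_stop=8)); st("push2")
env.move_l(W(-30,0,74),rate=60); st("back")
env.move_l(W(-95,0,150),rate=120); st()
im=viewer.camera("side")[225:390,170:410]
cv2.imwrite("pics/d2.png",cv2.resize(im,None,fx=3.3,fy=3.3))
```

```text
True
push2 7.17 u [19.4  0.2] tip 72.8 F [-0.5 -0.4] 0.3 w 42.4
back 8.14 u [-29.5  -0. ] tip 74.1 F [ 0.6 -0.1] -0.3 w 42.6
 9.12 u [-94.8  -0. ] tip 149.8 F [-0. -0.] 0.5 w 42.1
```

View pics/d2.png

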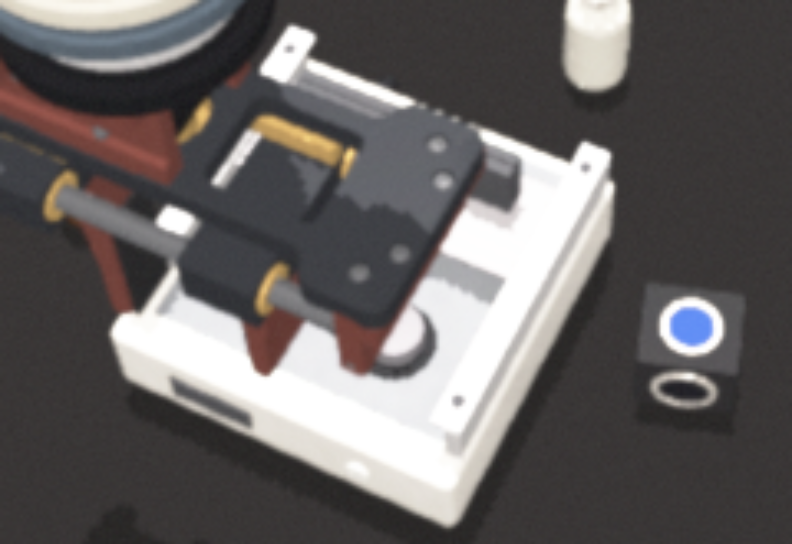

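Run:
```python
from geo import *
for u,z in(((403,335),57),((517,208),63.5)): print((R.T@(onz("side",c1(u),z)[:2]-o)).round(1))
env.move_l(W(-30,0,75),rate=100); st("above")
env.move_l(W(-30,0,60),rate=40); st("near")
print(env.move_l(W(-30,0,49.5),rate=12,f_stop=14)); st("press")
z=env.read_state()["tool_pos"][2]-80
for i in range(8):
    f=env.read_state()["force"][2]
    if f>14: break
    z-=.4; env.move_l(W(-30,0,z),rate=10); env.hold(.1); st(f"z={z:.2f}")
```

```text
[-31.4 -31.5]
[ 34.8 -47.8]
above 10.32 u [-30.2   0. ] tip 75.3 F [ 0.3 -0.1] 1.0 w 42.5
near 10.84 u [-30.2   0. ] tip 59.7 F [-0.3  0.1] -0.4 w 42.6
True
press 11.58 u [-29.8  -0. ] tip 51.4 F [-1.6  0.1] 9.6 w 42.3
z=50.98 11.93 u [-29.8  -0. ] tip 51.5 F [-2.4  0.1] 9.1 w 42.2
z=50.58 12.28 u [-29.8   0. ] tip 51.3 F [-3.  -0.7] 11.2 w 42.5
z=50.18 12.63 u [-29.8  -0. ] tip 51.2 F [-3.6  0.6] 16.3 w 42.5
```

Run:
```python
from geo import *
import cv2
env.move_l(W(-30,0,49.85),rate=10); st("down")
for i in range(4): env.hold(.9); st("hold")
im=viewer.camera("side")[225:390,170:410]
cv2.imwrite("pics/d3.png",cv2.resize(im,None,fx=3.3,fy=3.3))
```

```text
down 12.88 u [-29.8  -0. ] tip 51.1 F [-4.5  0.2] 18.9 w 42.8
hold 13.78 u [-29.8  -0. ] tip 51.1 F [-5.5  0.8] 19.0 w 42.5
hold 14.68 u [-29.7  -0. ] tip 51.1 F [-4.1  1. ] 20.2 w 42.7
hold 15.58 u [-29.7  -0. ] tip 51.1 F [-5.1 -0.2] 18.6 w 42.2
hold 16.48 u [-29.7  -0. ] tip 51.1 F [-4.7  0.3] 19.1 w 42.2
```

View pics/d3.png

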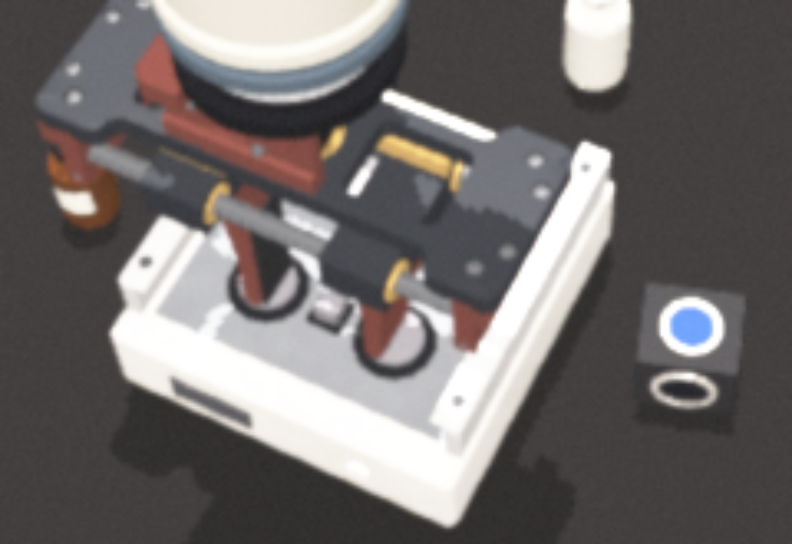

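Each finger is on its own cap, at (258,295) and (385,345), both caps are sunk, and the small key at (330,308) is free. I'll release and push the guard back.

Run:
```python
from geo import *
import cv2
env.move_l(W(-30,0,62),rate=30); env.hold(.3); st("up")
env.move_l(W(-30,0,108),rate=100)
env.move_l(W(64,0,108),rate=120); st()
print(env.move_l(W(64,0,74),rate=60,f_stop=8)); st("behind")
print(env.move_l(W(-8,0,74),rate=25,f_stop=7)); st("push")
print(env.move_l(W(-9,0,74),rate=10,f_stop=8)); st("push2")
env.move_l(W(15,0,74),rate=60); env.move_l(W(15,0,120),rate=100)
env.move_l(W(-190,0,220),rate=200); st("away")
im=viewer.camera("side")[225:390,170:410]
cv2.imwrite("pics/d4.png",cv2.resize(im,None,fx=3.3,fy=3.3))
```

```text
up 17.39 u [-30.1   0. ] tip 61.8 F [0.  0.6] 0.5 w 42.4
 18.93 u [63.2  0.1] tip 107.5 F [-0.5 -0.2] -0.3 w 42.5
False
behind 19.65 u [64.  0.] tip 73.9 F [ 0.3 -0. ] 0.1 w 42.6
True
push 21.93 u [-0.7 -0.1] tip 74.0 F [1.1 1.3] 0.6 w 42.7
True
push2 22.32 u [-0.9 -0.1] tip 73.9 F [0.8 0.4] 1.0 w 42.5
away 24.62 u [-189.5   -0. ] tip 219.8 F [ 0.1 -0.6] -0.4 w 42.8
```

View pics/d4.png

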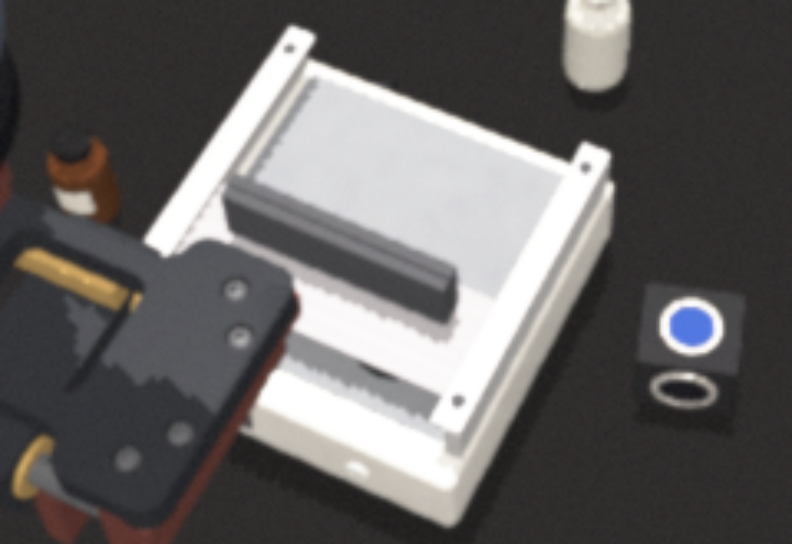

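The guard is forward, the fingers are clear and the bystanders are in place. I'll check the guard travel numerically from the plate edge and the ridge.

Run:
```python
from geo import *
import cv2
U=lambda u,z,n="side",c=c1:(R.T@(onz(n,c(u),z)[:2]-o)).round(1)
print("plate front (exp -50)",U((300,330),63.5),U((440,388),63.5))
print("ridge front top (exp -24.5)",U((224,190),91.5),U((445,285),91.5))
print("ridge foot front R",U((445,320),63.5))
im=viewer.camera("top"); st()
cv2.imwrite("pics/top9.png",cv2.resize(im[240:365,270:430],None,fx=4.5,fy=4.5,interpolation=cv2.INTER_CUBIC))
```

```text
plate front (exp -50) [-49.4   2.6] [-47.9 -56. ]
ridge front top (exp -24.5) [-21.8  48.5] [-22.  -45.9]
ridge foot front R [-21.7 -44.8]
 24.73 u [-189.5   -0. ] tip 219.6 F [0.3 0.4] 0.5 w 42.6
```

View pics/top9.png

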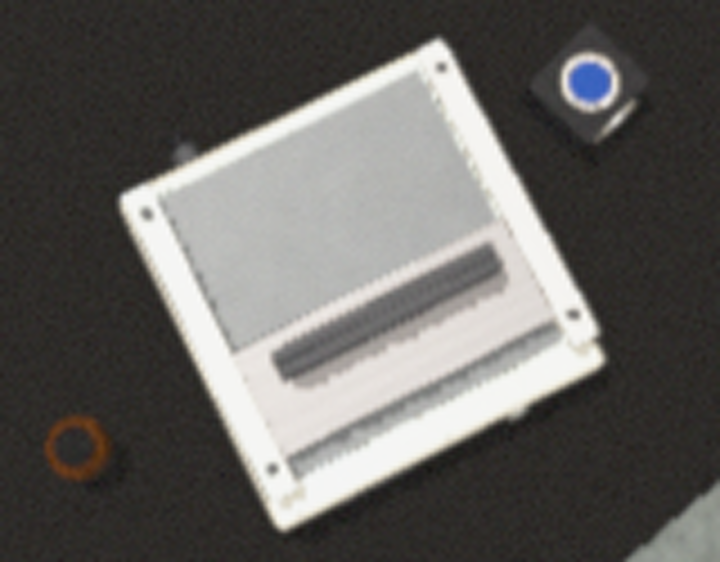

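The ridge foot moved 56 mm between the two stop hits, which matches the full 55 mm travel. The roughly 2.5 mm offset is the same at both ends, so it's a calibration bias. Both ends were also confirmed by a second push that met the stop.

```bash
python3 -c "
from station import workorder
print(workorder.sign_off())"
```

```text
the job is handed in; nothing more can be done
None
```

The job is handed in at about 25 s of the 51 s allowed, with no verdict returned: guard pushed back to its stop, both large keys held down together for over 3 s (about 19 N total) and released, guard pushed forward to its stop over them, small key untouched, bystanders not moved in the images.

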